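# Mirror the tool row onto the wooden rack

### The job

The four tools on the grey rack have to move over to the empty wooden rack, one in each place and in reverse order: the tool now at the left end of the grey rack goes to the right end of the wooden one, and so on along the row. Lay each one down with its handle toward the robot, as it lies now, the handle seated in the notches of both rails and reaching as far over them as it does now, and let go of everything.

Things in the scene. Friction and masses are not known exactly. Their poses are not given: they have to be found in the camera images.
- red_chisel: Chisel, red handle, 243 mm long. Origin: mid-length, at its underside; centreline 13 mm above it. Own +y points to the handle's butt, -y to the tip, z up. Round handle, up to 27 mm thick, from y = +11 to +122 mm; about 0.14 kg, balance point in the handle. Grip across the handle at y = +55 mm: in a rack that is midway between the two rails.
- brown_chisel: Chisel, brown wooden handle, 243 mm long. Origin: mid-length, at its underside; centreline 13 mm above it. Own +y points to the handle's butt, -y to the tip, z up. Round handle, up to 27 mm thick, from y = +11 to +122 mm; about 0.14 kg, balance point in the handle. Grip across the handle at y = +55 mm: in a rack that is midway between the two rails.
- yellow_screwdriver: Screwdriver, yellow handle, 204 mm long. Origin: mid-length, at its underside; centreline 14 mm above it. Own +y points to the handle's butt, -y to the tip, z up. Round handle, up to 28 mm thick, from y = +2 to +102 mm; about 0.09 kg, balance point in the handle. Grip across the handle at y = +55 mm: in a rack that is midway between the two rails.
- blue_screwdriver: Screwdriver, blue handle, 204 mm long. Origin: mid-length, at its underside; centreline 14 mm above it. Own +y points to the handle's butt, -y to the tip, z up. Round handle, up to 28 mm thick, from y = +2 to +102 mm; about 0.09 kg, balance point in the handle. Grip across the handle at y = +55 mm: in a rack that is midway between the two rails.
- rack_a: Full rack, left or right of the other: grey board 124 x 262 x 12 mm fixed to the bench, with four coloured cradles at its y = -99, -33, +33, +99 mm; a tool lies in each, handle toward the robot. Origin: centre of its underside. Own x runs along the tools from handle to tip (away from the robot, within 10 degrees), own y along the row to the robot's left.
- rack_b: Empty wooden rack: board 124 x 262 x 12 mm, fixed; two dark rails 16 mm thick at its x = -33, +33 mm, tops at z = 46 mm. Both have V notches, 28 mm wide, 14 deep, at y = -99, -33, +33, +99 mm: four places. Origin and axes as the grey rack. Seated: handle in both rails' notches, toward -x; tool along x, its origin at rack x = +55 mm, y of the notch, z = 35 mm (chisel) or 38 (screwdriver).
- cradle_white: White plastic cradle, 88 x 50 x 32 mm, fixed on the grey board, with V notches at its x = -33 and +33 mm; the red chisel always starts in it. Origin: centre of its underside, 12 mm above the bench; axes as the grey rack. Its place in the row varies; its colour does not matter.
- cradle_black: Black plastic cradle, 88 x 50 x 32 mm, fixed on the grey board, with V notches at its x = -33 and +33 mm; the brown chisel always starts in it. Origin: centre of its underside, 12 mm above the bench; axes as the grey rack. Its place in the row varies; its colour does not matter.
- cradle_green: Green plastic cradle, 88 x 50 x 32 mm, fixed on the grey board, with V notches at its x = -33 and +33 mm; the yellow screwdriver always starts in it. Origin: centre of its underside, 12 mm above the bench; axes as the grey rack. Its place in the row varies; its colour does not matter.
- cradle_orange: Orange plastic cradle, 88 x 50 x 32 mm, fixed on the grey board, with V notches at its x = -33 and +33 mm; the blue screwdriver always starts in it. Origin: centre of its underside, 12 mm above the bench; axes as the grey rack. Its place in the row varies; its colour does not matter.

How it is judged:
At the end, for the whole second after the job is handed in: Each tool rests, released, in the wooden rack at the mirror of its starting place: origin within 8 mm of its notch line, 15 mm of rack x = 55 mm and 8 mm of z = 36.5 mm, and within 0.15 rad of the rack's x (((y of cradle_white in the frame of rack_a between -0.119 and -0.079 m and y of red_chisel in the frame of rack_b between 0.091 and 0.107 m) or (y of cradle_white in the frame of rack_a between -0.053 and -0.013 m and y of red_chisel in the frame of rack_b between 0.025 and 0.041 m) or (y of cradle_white in the frame of rack_a between 0.013 and 0.053 m and y of red_chisel in the frame of rack_b between -0.041 and -0.025 m) or (y of cradle_white in the frame of rack_a between 0.079 and 0.119 m and y of red_chisel in the frame of rack_b between -0.107 and -0.091 m)) and x of red_chisel in the frame of rack_b between 0.04 and 0.07 m and z of red_chisel in the frame of rack_b between 0.0285 and 0.0445 m and angle between the y axis of each of red_chisel, brown_chisel, yellow_screwdriver, blue_screwdriver and the x axis of rack_b, either way round below 0.15 rad and linear speed of each of red_chisel, brown_chisel, yellow_screwdriver, blue_screwdriver below 0.02 m/s and angular speed of each of red_chisel, brown_chisel, yellow_screwdriver, blue_screwdriver below 0.2 rad/s and ((y of cradle_black in the frame of rack_a between -0.119 and -0.079 m and y of brown_chisel in the frame of rack_b between 0.091 and 0.107 m) or (y of cradle_black in the frame of rack_a between -0.053 and -0.013 m and y of brown_chisel in the frame of rack_b between 0.025 and 0.041 m) or (y of cradle_black in the frame of rack_a between 0.013 and 0.053 m and y of brown_chisel in the frame of rack_b between -0.041 and -0.025 m) or (y of cradle_black in the frame of rack_a between 0.079 and 0.119 m and y of brown_chisel in the frame of rack_b between -0.107 and -0.091 m)) and x of brown_chisel in the frame of rack_b between 0.04 and 0.07 m and z of brown_chisel in the frame of rack_b between 0.0285 and 0.0445 m and ((y of cradle_green in the frame of rack_a between -0.119 and -0.079 m and y of yellow_screwdriver in the frame of rack_b between 0.091 and 0.107 m) or (y of cradle_green in the frame of rack_a between -0.053 and -0.013 m and y of yellow_screwdriver in the frame of rack_b between 0.025 and 0.041 m) or (y of cradle_green in the frame of rack_a between 0.013 and 0.053 m and y of yellow_screwdriver in the frame of rack_b between -0.041 and -0.025 m) or (y of cradle_green in the frame of rack_a between 0.079 and 0.119 m and y of yellow_screwdriver in the frame of rack_b between -0.107 and -0.091 m)) and x of yellow_screwdriver in the frame of rack_b between 0.04 and 0.07 m and z of yellow_screwdriver in the frame of rack_b between 0.0285 and 0.0445 m and ((y of cradle_orange in the frame of rack_a between -0.119 and -0.079 m and y of blue_screwdriver in the frame of rack_b between 0.091 and 0.107 m) or (y of cradle_orange in the frame of rack_a between -0.053 and -0.013 m and y of blue_screwdriver in the frame of rack_b between 0.025 and 0.041 m) or (y of cradle_orange in the frame of rack_a between 0.013 and 0.053 m and y of blue_screwdriver in the frame of rack_b between -0.041 and -0.025 m) or (y of cradle_orange in the frame of rack_a between 0.079 and 0.119 m and y of blue_screwdriver in the frame of rack_b between -0.107 and -0.091 m)) and x of blue_screwdriver in the frame of rack_b between 0.04 and 0.07 m and z of blue_screwdriver in the frame of rack_b between 0.0285 and 0.0445 m); the robot touches nothing.
It also fails if it takes over 93 s, if anything falls off the work surface, if the arm or the gripper's body presses on something with over 40 N, if the wrist force passes 120 N, or if a joint passes its speed limit or range.

### The arm

A 6-joint arm with a two-finger parallel gripper is mounted at the origin on the work surface; the furniture and walls round the work are solid. World frame = base frame: x ahead of the robot, y to its left, z up, the work surface at z = 0. Lengths are in m, angles in rad, forces in N, time in s.
With the tool pointing down it reaches from about 0.3 to 0.875 m from the base axis. Payload 6.4 kg.
Tool frame: the origin (TCP) lies midway between the tips of the shut fingers; the grasp point (between the pads) lies 19 mm behind it; x points along the fingers, y is the direction in which the jaws open and shut, and the axes are right-handed (so a half turn about x gives the same grasp; the last joint's range is limited). The gripper opens to 85 mm and grips with 20 to 120 N. Pads are 22 mm wide; open, the fingers measure 114 mm over their backs; the gripper's body (76 mm by 85 mm) begins 54 mm behind the grasp point. The pads swing forward as they close: fully open they stand 13 mm farther back than shut.
Start: joints at [-1.421, 0.181, 1.607, -0, 1.354, -0.206], TCP at [0.2, -0.539, 0.231] pointing down, gripper open.
Joint ranges: [-2.99, 2.99], [-0.89, 2.07], [0.3, 2.58], [-1.14, 4.28], [0, 2.63], [-3.12, 3.12]. Speed limits (rad/s): [2.57, 2.57, 3.01, 3.14, 3.14, 3.14].

### API

Orientations are given as a unit quaternion [w, x, y, z].
In Python, from bench import ctrl gives the robot as it stands.
- The arm moves only by the tool step_arm, never from a script. Its argument "motion" is a list of rows, each a list of 7 numbers: the shift along the tool's x, y, z in mm, then the turn, a rotation vector about the tool's x, y, z in degrees, then the closure in counts, from 0 (fully open) to 255 (shut). In form: [[tx, ty, tz, rx, ry, rz, hand], ...]. A call has 1 to 10 rows; each row is the pose to reach, as a shift and turn from the pose commanded when the call began, along the tool's axes at that moment; what a row does not reach only later rows make up. A row lasts 1/8 s, in which the tool goes at most 62.5 mm and 10.7 degrees, less where a joint would pass 70% of its speed; a pose out of reach is approached as far as the arm can. A call with a gripper value outside its range is refused whole. The fingers move at their own pace and stop on an object; the grip force is fixed at half the most. Time passes only in rows, so rows that repeat a pose let the fingers close. It gives the time, the measured TCP pose, the force and the opening at its end, in the units of the state.
- ctrl.get_obs(): the state, without advancing time (a new reading comes with each control period).
- ctrl.camera(name): name is "scene" or "side" or "wrist"; returns (picture, depth): 400x640x3 uint8, red, green, blue; 400x640 float32, m along the optical axis (not along the pixel's ray), 0 where there is no reading.
- ctrl.camera_info(name): a dict with "fx", "fy", "cx", "cy" (pixels), "T" (4x4, takes a point from camera to world coordinates); the wrist camera has in their place "hand_eye" (4x4, takes a point from camera to tool coordinates, whose origin is the TCP and whose axes are the tool frame's). Camera axes: x right, y down, z forward; pixel columns grow to the right and rows downward; lengths in m; the calibration is good to about 2 mm. The wrist camera is an equidistant fisheye: a pixel r from the principal point sees the ray r / f radians off the axis. A picture is of the moment at which its call begins: read the wrist's pose just before it. camera_info takes no time and is no camera call.
- ctrl.hand_in(): hands the job in, once; it reports no verdict.
The state is a dict: "time_s": time; "q": joint angles; "dq": joint speeds; "joint_efforts": joint torques, N m; "eef_pos": TCP position; "eef_rot": TCP orientation; "wrist_force": force on the tool from outside, world axes, zero at the start; "torque": the same for the moment, N m; "opening": opening from 0.0 (shut) to 1.0 (fully open).
Only numpy, scipy, OpenCV 4.12 (cv2) and the standard library are available. Lean on these libraries where they do the work, as an engineer would, in place of code of your own. Each camera call takes 0.05 s, during which the arm holds its last target. There are 200 camera calls.

## Working session

There is one attempt and no reset: what is moved stays moved. The work goes in short steps, Python scripts to look and compute and a tool call to move; the robot and the scene stay as the last step left them, time stands still between calls to the robot, and variables do not carry over. Pictures are saved under pics/ and viewed, about 12 in all and at most 16, crops included, and the job is handed in when it is done.

Besides the shell and the picture viewer there is one more tool, called after "Call:" as name([rows], argument=value, ...), one row to a line, values as JSON. step_arm: Moves the arm, as the interface text tells. Its arguments: {"type":"object","properties":{"motion":{"type":"array","items":{"type":"array","items":{"type":"number"}}}},"required":["motion"]}

```bash
ls; mkdir -p pics
python3 - <<'E'
from bench import ctrl
import cv2,numpy as np
o=ctrl.get_obs();print(o)
for n in("scene","side"):
    p,d=ctrl.camera(n);i=ctrl.camera_info(n);print(n,i)
    cv2.imwrite(f"pics/{n}0.png",p[:,:,::-1]);np.savez(f"{n}0.npz",p=p,d=d)
print(ctrl.camera_info("wrist"))
E
```

```text
pics
{'time_s': 0.0, 'q': array([-1.42129776e+00,  1.81549143e-01,  1.60801064e+00,  2.46096674e-06,
        1.35380185e+00, -2.06300114e-01]), 'dq': array([ 3.98867794e-04, -2.34947918e-04,  4.40197245e-04, -4.11192647e-04,
        9.68634744e-04, -7.59593679e-05]), 'joint_efforts': array([-1.53178931e-03, -4.44872761e+01, -3.51342380e+01, -4.48857463e-04,
        9.06704867e-03,  1.30667726e-05]), 'eef_pos': array([ 0.20022763, -0.53841988,  0.23037833]), 'eef_rot': array([ 0.12450597,  0.69596531,  0.12575628, -0.69592809]), 'wrist_force': array([0.77633569, 0.0967594 , 0.22496105]), 'torque': array([-0.03046212, -0.00635317, -0.00113826]), 'opening': 1.001055434216693}
scene {'fx': 452.11924939324126, 'fy': 452.11924939324126, 'cx': 314.5950398810017, 'cy': 194.4756243561776, 'T': array([[-0.67005808, -0.50684881,  0.54233427, -0.02926035],
       [-0.74229832,  0.45365111, -0.4931469 ,  0.56366017],
       [ 0.00392038, -0.73301089, -0.68020561,  0.7743051 ],
       [ 0.        ,  0.        ,  0.        ,  1.        ]])}
side {'fx': 391.95608243088435, 'fy': 391.95608243088435, 'cx': 315.14367488878884, 'cy': 206.08932981483088, 'T': array([[ 0.98958759, -0.09742926,  0.10594307,  0.44954872],
       [-0.14239999, -0.55562893,  0.81914512, -0.76486151],
       [-0.02094367, -0.82570215, -0.56371742,  0.60136552],
       [ 0.        ,  0.        ,  0.        ,  1.        ]])}
{'fx': 309.70691628693146, 'fy': 309.70691628693146, 'cx': 311.0066735317732, 'cy': 200.4386245770301, 'hand_eye': array([[-5.97808935e-06, -3.16302279e-01,  9.48658457e-01,
        -1.41724556e-01],
       [ 9.99999962e-01,  2.58305179e-04,  9.24258938e-05,
        -1.87628340e-04],
       [-2.74277913e-04,  9.48658422e-01,  3.16302265e-01,
        -8.11475788e-02],
       [ 0.00000000e+00,  0.00000000e+00,  0.00000000e+00,
         1.00000000e+00]])}
```

View pics/scene0.png

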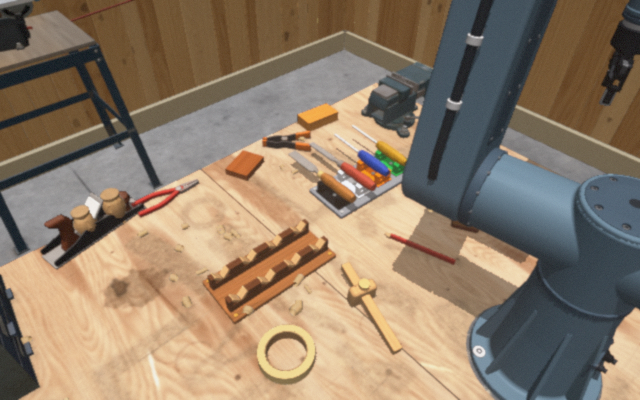

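View pics/side0.png

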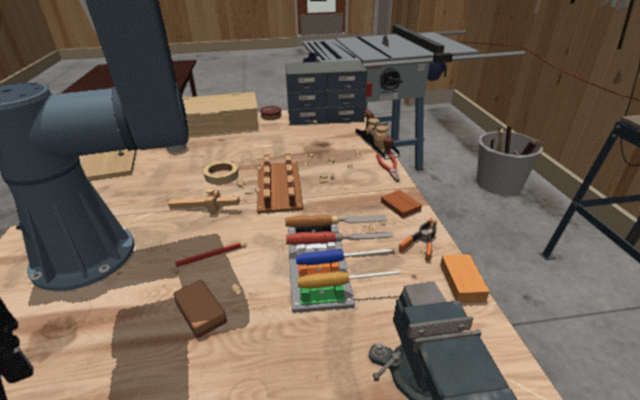

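The row from robot's left (+y) to right is brown, red, blue, yellow: scene px (335,185), (357,176), (373,162), (390,152). The wooden rack, at (270,265), is on the left. Next, a top-down map from depth.

```bash
cat > h.py <<'E'
import cv2,numpy as np
def cloud(p,d,i):
    v,u=np.nonzero(d>0); z=d[v,u]
    P=np.c_[(u-i['cx'])/i['fx']*z,(v-i['cy'])/i['fy']*z,z]
    return P@i['T'][:3,:3].T+i['T'][:3,3], p[v,u]
E
python3 - <<'E'
from bench import ctrl
from h import *
x0,x1,y0,y1=.25,.8,-.4,.4
out=[]
for n in("scene","side"):
    f=np.load(n+"0.npz");P,C=cloud(f['p'],f['d'],ctrl.camera_info(n))
    m=(P[:,0]>x0)&(P[:,0]<x1)&(P[:,1]>y0)&(P[:,1]<y1)&(P[:,2]<.1)
    P,C=P[m],C[m];o=np.argsort(P[:,2]);P,C=P[o],C[o]
    im=np.zeros((275,400,3),np.uint8)
    a=((x1-P[:,0])*500).astype(int).clip(0,274);b=((y1-P[:,1])*500).astype(int).clip(0,399)
    im[a,b]=C[:,::-1]
    out.append(cv2.dilate(im,np.ones((2,2)))); 
    t=(P[:,2]<.004);print(n,np.median(P[t,2]),P[:,2].max())
    # rack b rails tops, y>0
    for lo,hi in((.038,.05),):
        q=P[(P[:,2]>lo)&(P[:,2]<hi)&(P[:,1]>0)];print(len(q),q.min(0) if len(q) else 0,q.max(0) if len(q) else 0)
cv2.imwrite("pics/top.png",np.hstack(out))
E
```

```text
scene -0.0007363247344868706 0.09995035759279858
1828 [2.76299039e-01 1.82462856e-05 3.80064692e-02] [0.57474097 0.35713258 0.04998457]
side -0.0013301536333766295 0.09973882804016965
587 [0.27461146 0.100804   0.03800133] [0.51796459 0.35222221 0.04992546]
```

View pics/top.png

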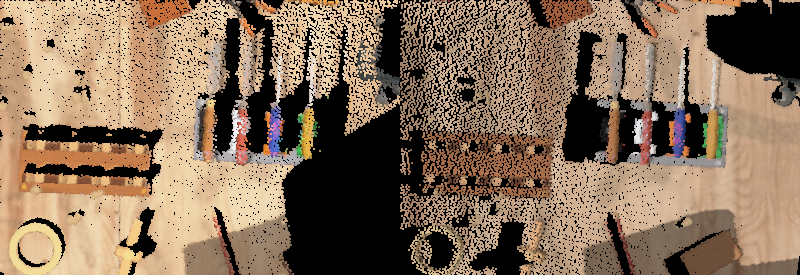

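```bash
cat >> h.py <<'E'
from scipy.spatial.transform import Rotation as Ro
def R(o): q=o['eef_rot']; return Ro.from_quat(q[[1,2,3,0]])
def target(yaw):  # tool x down, tool y = rack y rotated by yaw (or flipped)
    x=np.array([0,0,-1.]);y=np.array([-np.sin(yaw),np.cos(yaw),0])
    return Ro.from_matrix(np.c_[x,y,np.cross(x,y)])
def go(o,p,yaw,Pc=None,Rc=None):
    """shift in tool mm, rotvec deg from the current (or given commanded) pose"""
    r=R(o) if Rc is None else Rc; p0=o['eef_pos'] if Pc is None else Pc
    return np.round(r.inv().apply(np.array(p)-p0)*1000,1), np.round(np.degrees((r.inv()*target(yaw)).as_rotvec()),2)
E
python3 - <<'E'
from bench import ctrl
from h import *
o=ctrl.get_obs();print(R(o).as_matrix().round(3))
for n in("scene","side"):
    f=np.load(n+"0.npz");P,C=cloud(f['p'],f['d'],ctrl.camera_info(n))
    a=(P[:,0]>.38)&(P[:,0]<.58)&(P[:,1]>.06)&(P[:,1]<.4)&(P[:,2]>.007)&(P[:,2]<.06)
    r=cv2.minAreaRect((P[a,:2]*1000).astype(np.float32));print(n,'wood',r)
    h=cv2.cvtColor(C[None],cv2.COLOR_RGB2HSV)[0].astype(int)
    w=(P[:,0]>.4)&(P[:,0]<.65)&(P[:,1]>-.3)&(P[:,1]<.02)
    a=w&(P[:,2]>.007)&(P[:,2]<.03);a&=(P[:,0]<.64)
    g=a&(h[:,1]<60); r=cv2.minAreaRect((P[g,:2]*1000).astype(np.float32));print('grey',r)
    for c,lo,hi in(('red',172,184),('blue',108,128),('yel',18,28),('brn',8,17)):
        hh=np.where(h[:,0]<5,h[:,0]+180,h[:,0])
        m=w&(hh>=lo)&(hh<=hi)&(h[:,1]>110)&(P[:,2]>.05)&(P[:,2]<.08)
        if m.sum()<10: print(c,m.sum());continue
        q=P[m];l=cv2.fitLine(q[:,:2].astype(np.float32),cv2.DIST_HUBER,0,.01,.01).ravel()
        print(c,m.sum(),q.mean(0).round(4),q[:,0].min().round(3),q[:,0].max().round(3),q[:,2].max().round(3),np.degrees(np.arctan(l[1]/l[0])).round(1))
p=[.37,.05,.33]
print(go(o,p,0),go(o,p,np.pi))
E
```

```text
[[-0.     0.348 -0.937]
 [ 0.002 -0.937 -0.348]
 [-1.    -0.002 -0.   ]]
scene wood ((471.261474609375, 250.50599670410156), (310.5103454589844, 164.32688903808594), 79.85404968261719)
grey ((535.2522583007812, -104.05589294433594), (238.04991149902344, 125.83241271972656), 86.7137222290039)
red 65 [ 0.5225 -0.0795  0.0591] 0.473 0.576 0.065 -2.0
blue 266 [ 0.5331 -0.1458  0.059 ] 0.487 0.585 0.066 -2.1
yel 290 [ 0.5337 -0.205   0.0586] 0.483 0.597 0.066 1.1
brn 361 [ 0.5261 -0.0186  0.059 ] 0.47 0.588 0.066 -1.0
side wood ((482.4610900878906, 247.71640014648438), (307.7532653808594, 154.6757354736328), 85.8636245727539)
grey ((534.4049682617188, -122.7952880859375), (262.5848693847656, 123.68798065185547), 86.81637573242188)
red 384 [ 0.5241 -0.0936  0.0583] 0.472 0.579 0.065 -3.7
blue 448 [ 0.5355 -0.1604  0.0587] 0.486 0.582 0.066 -4.7
yel 459 [ 0.5317 -0.2261  0.0587] 0.484 0.59 0.066 -4.7
brn 471 [ 0.5284 -0.0665  0.0581] 0.47 0.583 0.064 -87.6
(array([ -98.6, -492.6, -364.1]), array([-1.5962e+02, -1.3000e-01, -0.0000e+00])) (array([ -98.6, -492.6, -364.1]), array([20.38, -0.  ,  0.09]))
```

The maps show both racks clearly. Grey rack is about (0.535,-0.12), wooden about (0.48,0.235), with yaw around -3 to -4°. Going to a wrist view over each.

Run:
```python
from bench import ctrl
from h import *
o=ctrl.get_obs()
print(go(o,[.48,-.12,.25],np.pi-.06))
```

```text
(array([ -18.9, -294.8, -408. ]), array([23.82, -0.  ,  0.09]))
```

Call:
step_arm([
  [-19,-50,-70,4,0,0,0],
  [-19,-100,-140,8,0,0,0],
  [-19,-160,-210,14,0,0,0],
  [-19,-210,-280,20,0,0,0],
  [-19,-260,-350,23.8,0,0.1,0],
  [-19,-295,-408,23.8,0,0.1,0],
  [-19,-295,-408,23.8,0,0.1,0],
  [-19,-295,-408,23.8,0,0.1,0],
])

```text
time_s: 1.1
eef_pos: [0.4777, -0.1227, 0.2502]
eef_rot: [-0.02, 0.707, -0.022, -0.707]
wrist_force: [0.8, -1.7, -0.1]
opening: 1.002
```

```bash
cat >> h.py <<'E'
def wsnap(ctrl,name):
    o=ctrl.get_obs();p,d=ctrl.camera("wrist");cv2.imwrite(f"pics/{name}.png",p[:,:,::-1])
    np.savez(name+".npz",p=p,d=d,pos=o['eef_pos'],q=o['eef_rot']);print(o['time_s'],o['eef_pos'].round(4),go(o,o['eef_pos'],np.pi)[1]);return o
def rays(u,v,i):
    dx,dy=np.asarray(u,float)-i['cx'],np.asarray(v,float)-i['cy'];r=np.hypot(dx,dy)+1e-9;th=r/i['fx']
    return np.c_[np.sin(th)*dx/r,np.sin(th)*dy/r,np.cos(th)]
def wT(i,pos,q):
    M=np.eye(4);M[:3,:3]=Ro.from_quat(np.array(q)[[1,2,3,0]]).as_matrix();M[:3,3]=pos;return M@i['hand_eye']
def wcloud(f,i):
    p,d=f['p'],f['d'];v,u=np.nonzero(d>0);r=rays(u,v,i);P=r/r[:,2:]*d[v,u][:,None];T=wT(i,f['pos'],f['q'])
    return P@T[:3,:3].T+T[:3,3],p[v,u]
def wplane(u,v,z,f,i):
    T=wT(i,f['pos'],f['q']);r=rays(u,v,i)@T[:3,:3].T;return T[:3,3]+r*((z-T[2,3])/r[:,2])[:,None]
E
python3 - <<'E'
from bench import ctrl
from h import *
o=wsnap(ctrl,"w1")
print(go(o,[.44,.23,.25],np.pi-.06))
E
```

```text
1.1 [ 0.4777 -0.1227  0.2502] [-3.42 -0.02 -0.11]
(array([  -0.5, -349.8,   58.7]), array([ 0.02, -0.03, -0.11]))
```

View pics/w1.png

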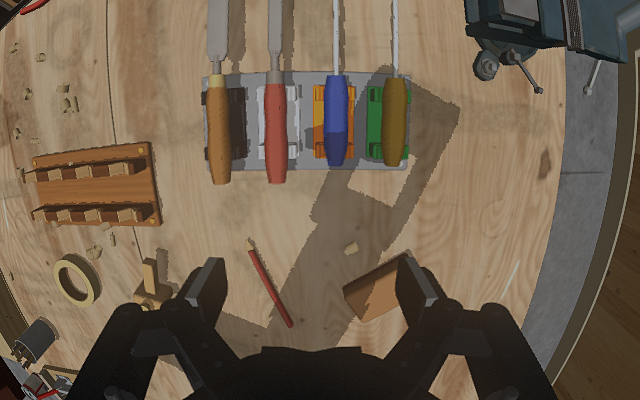

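View shows four handles at (218,130) brown, (276,132) red, (337,120) blue, (394,122) yellow, each in its cradle. Now the wooden rack.

Call:
step_arm([
  [0,-60,10,0,0,0,0],
  [0,-120,20,0,0,0,0],
  [0,-180,30,0,0,0,0],
  [0,-240,40,0,0,0,0],
  [0,-300,50,0,0,0,0],
  [0,-350,58,0,0,0,0],
  [0,-350,58,0,0,0,0],
  [0,-350,58,0,0,0,0],
])

```text
time_s: 2.15
eef_pos: [0.4397, 0.2279, 0.2492]
eef_rot: [0.02, -0.707, 0.022, 0.707]
wrist_force: [0.2, -0.2, -0.7]
opening: 1.002
```

Run:
```python
from bench import ctrl
from h import *
wsnap(ctrl,"w2")
```

```text
2.15 [0.4397 0.2279 0.2492] [-3.37  0.02 -0.14]
```

View pics/w2.png

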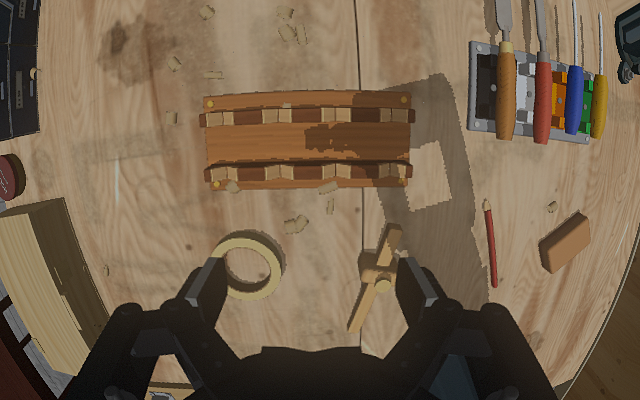

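Run:
```python
from bench import ctrl
from h import *
i=ctrl.camera_info("wrist")
# wood rack
f=np.load("w2.npz");P,C=wcloud(f,i)
print('bench z',np.median(P[(abs(P[:,2])<.005)],0))
w=(P[:,0]>.36)&(P[:,0]<.6)&(P[:,1]>.07)&(P[:,1]<.4)
t=P[w&(P[:,2]>.041)&(P[:,2]<.052)];print('rail z',np.median(t[:,2]))
b=P[w&(P[:,2]>.008)&(P[:,2]<.016)]
r=cv2.minAreaRect((b[:,:2]*1000).astype(np.float32));print('board',r)
near=t[t[:,0]<.48];far=t[t[:,0]>=.48]
for s in(near,far):
    l=cv2.fitLine(s[:,:2].astype(np.float32),cv2.DIST_HUBER,0,.01,.01).ravel();print('rail',l, np.degrees(np.arctan2(-l[0]*np.sign(l[1]),abs(l[1]))),s[:,1].min(),s[:,1].max(),len(s))
# along-row occupancy of rail tops
yaw=-.06
c=np.array([.478,.235]);
for s in(near,far):
    q=(s[:,:2]-c)@np.array([-np.sin(yaw),np.cos(yaw)])*1000
    hh,e=np.histogram(q,np.arange(-150,152,4));print([(int(a),int(n)) for a,n in zip(e,hh)])
# grey
f=np.load("w1.npz");P,C=wcloud(f,i);h=cv2.cvtColor(C[None],cv2.COLOR_RGB2HSV)[0].astype(int)
w=(P[:,0]>.42)&(P[:,0]<.64)&(P[:,1]>-.3)&(P[:,1]<.03)
g=w&(P[:,2]>.007)&(P[:,2]<.016)
r=cv2.minAreaRect((P[g,:2]*1000).astype(np.float32));print('grey',r)
hh=np.where(h[:,0]<5,h[:,0]+180,h[:,0])
T=wT(i,f['pos'],f['q']);print('cam',T[:3,3])
for c,lo,hi in(('brn',8,17),('red',172,184),('blue',108,128),('yel',18,28)):
    m=w&(hh>=lo)&(hh<=hi)&(h[:,1]>90)&(P[:,2]>.052)&(P[:,2]<.075);q=P[m];l=cv2.fitLine(q[:,:2].astype(np.float32),cv2.DIST_HUBER,0,.01,.01).ravel()
    print(c,m.sum(),l.round(3),q.min(0).round(4),q.max(0).round(4),np.degrees(np.arctan(l[1]/l[0])).round(1))
```

```text
bench z [ 0.43107683  0.21115955 -0.00101671]
rail z 0.04485173124507147
board ((479.94317626953125, 248.33248901367188), (239.8070526123047, 302.4917297363281), 0.5246815085411072)
rail [0.04349976 0.9990534  0.43965924 0.23020244] -2.4931395 0.10730335508714318 0.3563367402894051 1990
rail [0.04075217 0.9991693  0.50533885 0.22822236] -2.3355737 0.1040452360717086 0.354112709388717 2101
[(-150, 0), (-146, 0), (-142, 0), (-138, 0), (-134, 0), (-130, 37), (-126, 43), (-122, 39), (-118, 45), (-114, 3), (-110, 1), (-106, 0), (-102, 0), (-98, 10), (-94, 37), (-90, 50), (-86, 47), (-82, 53), (-78, 47), (-74, 49), (-70, 51), (-66, 45), (-62, 49), (-58, 45), (-54, 56), (-50, 16), (-46, 0), (-42, 0), (-38, 0), (-34, 0), (-30, 29), (-26, 56), (-22, 43), (-18, 60), (-14, 45), (-10, 60), (-6, 44), (-2, 58), (2, 43), (6, 57), (10, 42), (14, 40), (18, 0), (22, 0), (26, 0), (30, 0), (34, 17), (38, 46), (42, 51), (46, 42), (50, 50), (54, 46), (58, 43), (62, 50), (66, 44), (70, 44), (74, 46), (78, 31), (82, 15), (86, 0), (90, 0), (94, 0), (98, 1), (102, 38), (106, 40), (110, 43), (114, 37), (118, 6
[... 687 characters left out ...]
, 28), (86, 0), (90, 0), (94, 0), (98, 1), (102, 23), (106, 55), (110, 42), (114, 37), (118, 23), (122, 0), (126, 0), (130, 0), (134, 0), (138, 0), (142, 0), (146, 0)]
grey ((535.2225341796875, -119.94029235839844), (262.5187683105469, 124.22317504882812), 86.60569763183594)
cam [ 0.55863401 -0.12705099  0.39197274]
brn 1996 [ 0.999 -0.048  0.529 -0.024] [ 0.4703 -0.2328  0.052 ] [ 0.5839 -0.0068  0.0655] -2.8
red 294 [ 0.996 -0.085  0.538 -0.095] [ 0.4813 -0.1673  0.0523] [ 0.5794 -0.074   0.0637] -4.9
blue 1923 [ 0.999 -0.048  0.538 -0.153] [ 0.4861 -0.1669  0.0522] [ 0.5852 -0.139   0.066 ] -2.7
yel 2052 [ 0.998  0.057  0.525 -0.216] [ 0.4817 -0.2334  0.0521] [ 0.5984 -0.0165  0.0663] 3.3
```

Run:
```python
from bench import ctrl
from h import *
i=ctrl.camera_info("wrist")
f=np.load("w2.npz");P,C=wcloud(f,i)
ex=lambda a:np.array([np.cos(a),np.sin(a)]);ey=lambda a:np.array([-np.sin(a),np.cos(a)])
a=np.radians(-2.41);c=np.array([.4725,.2296]);x=(P[:,:2]-c)@ex(a)*1000;y=(P[:,:2]-c)@ey(a)*1000;z=P[:,2]*1000
for x0 in(-33,33):
    s=(abs(x-x0)<7)&(z>40)&(z<52)&(abs(y)<140);ys=np.sort(y[s]);g=np.nonzero(np.diff(ys)>8)[0]
    print([(ys[k].round(1),ys[k+1].round(1),((ys[k]+ys[k+1])/2).round(1)) for k in g],ys[0],ys[-1],x[s].mean())
    for lo,hi in((-94,-75),(60,75)):
        pass
f=np.load("w1.npz");P,C=wcloud(f,i)
a=np.radians(-3.4);c=np.array([.5352,-.1199]);x=(P[:,:2]-c)@ex(a)*1000;y=(P[:,:2]-c)@ey(a)*1000;z=P[:,2]*1000
for n,y0 in(('brn',99),('red',33),('blu',-33),('yel',-99)):
    for lo,hi in((-18,18),(28,38)):
        print(n,lo,[ (k,int(np.median(z[(x>lo)&(x<hi)&(abs(y-y0-k)<2)])) if ((x>lo)&(x<hi)&(abs(y-y0-k)<2)).sum()>3 else None) for k in range(-28,29,4)])
    # centreline from topmost points in slices along x
    m=(abs(y-y0)<20)&(z>50)&(z<75)&(abs(x)<60);
    for lo in(-60,-25,25):
        s=m&(x>lo)&(x<lo+25); t=s&(z>np.percentile(z[s],85));print('   ridge',lo,y[t].mean().round(1),z[t].mean().round(1))
    print('   handle x range',x[m].min().round(1))
# silhouettes
img=f['p'];h=cv2.cvtColor(img,cv2.COLOR_RGB2HSV)
for n,box,zc in(('brn',(203,75,236,185),.048),('red',(262,82,291,184),.048),('blu',(322,75,352,167),.052),('yel',(380,78,410,167),.052)):
    u0,v0,u1,v1=box;s=h[v0:v1,u0:u1]
    rng={'brn':(7,22),'red':(0,6),'blu':(105,130),'yel':(18,32)}[n]
    m=((s[...,0]>=rng[0])&(s[...,0]<=rng[1])&(s[...,1]>110)&(s[...,2]>40)).astype(np.uint8)
    if n=='red': m|=((s[...,0]>172)&(s[...,1]>110)).astype(np.uint8)
    k,l,st,_=cv2.connectedComponentsWithStats(m);b=1+np.argmax(st[1:,4]);v,u=np.nonzero(l==b)
    W=wplane(u+u0,v+v0,zc,f,i);X=(W[:,:2]-c)@ex(a)*1000;Y=(W[:,:2]-c)@ey(a)*1000
    print(n,len(u),'x',X.min().round(),X.max().round(),[((Y[abs(X-q)<6].min()+Y[abs(X-q)<6].max())/2).round(1) for q in(-50,-25,0,25,40)])
```

```text
[(np.float64(-105.6), np.float64(-90.8), np.float64(-98.2)), (np.float64(-39.6), np.float64(-23.3), np.float64(-31.4)), (np.float64(25.7), np.float64(42.2), np.float64(33.9)), (np.float64(90.9), np.float64(106.6), np.float64(98.8))] -123.57170501329816 125.29874994815457 -32.85600787717297
[(np.float64(-106.8), np.float64(-90.3), np.float64(-98.6)), (np.float64(-40.5), np.float64(-24.7), np.float64(-32.6)), (np.float64(25.7), np.float64(42.9), np.float64(34.3)), (np.float64(91.6), np.float64(107.1), np.float64(99.3))] -124.38199605669188 125.76331758186168 32.98788609634536
brn -18 [(-28, 11), (-24, 15), (-20, 16), (-16, 16), (-12, 47), (-8, 57), (-4, 61), (0, 61), (4, 61), (8, 58), (12, 55), (16, None), (20, None), (24, None), (28, 11)]
brn 28 [(-28, 11), (-24, 16), (-20, 41), (-16, 44), (-12, 45), (-8, 56), (-4, 59), (0, 60), (4, 59), (8, 56), (12, 53), (16, 44), (20, 43), (24, None), (28, None)]
   ridge -60 98.4 64.2
   ridge -25 98.3 63.4
   ridge 25 98.9 60.9
   handle x range -59.6
red -18 [(-28, 11), (-24, 15), (-20, 16), (-16, 16), (-12, 43), (-8, 58), (-4, 61), (0, 61), (4,
[... 912 characters left out ...]
(-28, None), (-24, None), (-20, 43), (-16, 44), (-12, 58), (-8, 61), (-4, 63), (0, 63), (4, 64), (8, 62), (12, 57), (16, 44), (20, 41), (24, 16), (28, 11)]
   ridge -60 -98.6 59.2
   ridge -25 -98.8 63.5
   ridge 25 -98.5 64.6
   handle x range -47.7
brn 2170 x -70.0 57.0 [np.float64(100.1), np.float64(99.6), np.float64(99.6), np.float64(99.5), np.float64(99.6)]
red 2068 x -68.0 44.0 [np.float64(33.3), np.float64(33.3), np.float64(33.3), np.float64(33.1), np.float64(33.4)]Traceback (most recent call last):
  File "<stdin>", line 31, in <module>
    return umr_minimum(a, axis, None, out, keepdims, initial, where)
ValueError: zero-size array to reduction operation minimum which has no identity
```

```bash
cat > plan.py <<'E'
import sys;from bench import ctrl
from h import *
A=(np.array([.5352,-.1199]),np.radians(-3.4));B=(np.array([.4725,.2301]),np.radians(-2.41))
S={'brn':99,'red':33,'blu':-33,'yel':-99};Z={'brn':.031,'red':.031,'blu':.034,'yel':.034}
def pt(r,y,x=0): c,a=r;return c+np.array([x*np.cos(a)-y*np.sin(a),x*np.sin(a)+y*np.cos(a)])/1000
o=ctrl.get_obs();print(o['time_s'].__round__(2) if hasattr(o['time_s'],'__round__') else o['time_s'],o['eef_pos'].round(4),o['opening'],o['wrist_force'].round(1))
for a in sys.argv[1:]:
    n,r,z=a.split(',');rk=A if r=='A' else B;p=pt(rk,S[n] if r=='A' else -S[n])
    print(a,'world',p.round(4),'move',*go(o,[*p,Z[n] if z=='g' else float(z)],np.pi+rk[1]))
E
python3 plan.py brn,A,.13 brn,A,g
```

```text
2.2 [0.44   0.2274 0.2494] 0.9998053624740374 [-0.4 -0.2 -0.1]
brn,A,.13 world [ 0.5411 -0.0211] move [ 119.9  241.7 -115.9] [-0.05  0.01 -0.13]
brn,A,g world [ 0.5411 -0.0211] move [ 218.9  241.4 -115.9] [-0.05  0.01 -0.13]
```

Call:
step_arm([
  [20,48,-23,0,0,0,110],
  [40,96,-46,0,0,0,110],
  [65,144,-70,0,0,0,110],
  [90,194,-93,0,0,0,110],
  [120,242,-116,0,0,-0.1,110],
  [120,242,-116,0,0,-0.1,110],
  [120,242,-116,0,0,-0.1,110],
  [120,242,-116,0,0,-0.1,110],
])

```text
time_s: 3.2
eef_pos: [0.5415, -0.0201, 0.131]
eef_rot: [-0.021, 0.707, -0.021, -0.706]
wrist_force: [-0.1, -0.4, -0.1]
opening: 0.576
```

```bash
python3 plan.py brn,A,g
```

```text
3.2 [ 0.5415 -0.0201  0.131 ] 0.5759048247569958 [-0.1 -0.4 -0.1]
brn,A,g world [ 0.5411 -0.0211] move [100.    0.9   0.5] [ 0.   -0.09 -0.  ]
```

Call:
step_arm([
  [40,1,0.5,0,0,0,110],
  [80,1,0.5,0,0,0,110],
  [100,1,0.5,0,0,0,110],
  [100,1,0.5,0,0,0,110],
  [100,1,0.5,0,0,0,255],
  [100,1,0.5,0,0,0,255],
  [100,1,0.5,0,0,0,255],
  [100,1,0.5,0,0,0,255],
  [100,1,0.5,0,0,0,255],
])

```text
time_s: 4.32
eef_pos: [0.5422, -0.0213, 0.0319]
eef_rot: [-0.021, 0.708, -0.021, -0.706]
wrist_force: [-0.2, 2.8, 6.7]
opening: 0.279
```

```bash
python3 plan.py brn,A,.13 brn,B,.13
```

```text
4.33 [ 0.5422 -0.0213  0.0319] 0.2791237337606491 [-0.2  2.8  6.7]
brn,A,.13 world [ 0.5411 -0.0211] move [-98.1  -0.2   0.8] [-0.01 -0.19  0.  ]
brn,B,.13 world [0.4683 0.1312] move [ -98.4 -147.9   82.4] [-1.   -0.19 -0.  ]
```

Call:
step_arm([
  [-40,0,1,0,0,0,255],
  [-98,0,1,0,0,0,255],
  [-98,-30,17,0,0,0,255],
  [-98,-74,41,-0.5,0,0,255],
  [-98,-118,66,-1,0,0,255],
  [-98,-148,82.5,-1,0,0,255],
  [-98,-148,82.5,-1,0,0,255],
  [-98,-148,82.5,-1,0,0,255],
  [-98,-148,82.5,-1,0,0,255],
])

```text
time_s: 5.45
eef_pos: [0.4679, 0.1303, 0.1283]
eef_rot: [-0.015, 0.707, -0.015, -0.707]
wrist_force: [-0.1, -0.5, -2.2]
opening: 0.283
```

```bash
python3 plan.py brn,B,g
python3 - <<'E'
from bench import ctrl
from h import *
wsnap(ctrl,"w3")
E
```

```text
5.45 [0.4679 0.1303 0.1283] 0.2833353308645152 [-0.1 -0.5 -2.2]
brn,B,g world [0.4683 0.1312] move [97.3 -0.9 -0.3] [-0.08 -0.05 -0.01]
5.45 [0.4679 0.1303 0.1283] [-2.49 -0.05 -0.01]
```

View pics/w3.png

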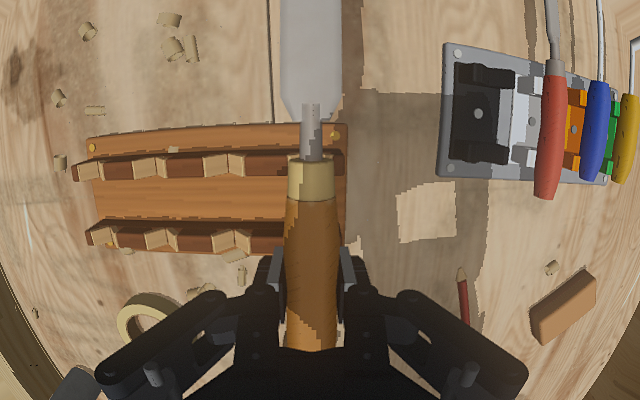

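The brown chisel is held straight between the fingers, its handle at px (312,270), above the right-end place. Lowering it.

Call:
step_arm([
  [45,-1,0,0,0,0,255],
  [80,-1,0,0,0,0,255],
  [96,-1,0,0,0,0,255],
  [96.5,-1,0,0,0,0,255],
  [96.5,-1,0,0,0,0,255],
  [96.5,-1,0,0,0,0,110],
  [96.5,-1,0,0,0,0,110],
  [96.5,-1,0,0,0,0,110],
  [50,-1,0,0,0,0,110],
  [0,-1,0,0,0,0,110],
])

```text
time_s: 6.75
eef_pos: [0.4665, 0.1322, 0.1286]
eef_rot: [0.015, -0.706, 0.015, 0.708]
wrist_force: [0.8, 0.2, -0.6]
opening: 0.571
```

```bash
python3 plan.py red,A,.13
python3 - <<'E'
from bench import ctrl
from h import *
wsnap(ctrl,"w4")
E
```

```text
6.75 [0.4665 0.1322 0.1286] 0.570541806982313 [ 0.8  0.2 -0.6]
red,A,.13 world [ 0.5372 -0.087 ] move [ -1.6 216.  -79.9] [ 0.98  0.11 -0.01]
6.75 [0.4665 0.1322 0.1286] [-2.42  0.11 -0.  ]
```

View pics/w4.png

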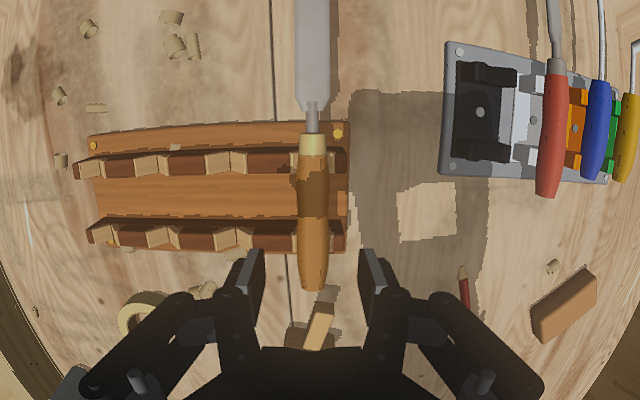

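Brown chisel is seated in both rails' notches, px (313,210). Red next.

Call:
step_arm([
  [-1,54,-20,0.5,0,0,110],
  [-1,108,-40,1,0,0,110],
  [-1,162,-60,1,0,0,110],
  [-1,216,-80,1,0.1,0,110],
  [-1,216,-80,1,0.1,0,110],
  [-1,216,-80,1,0.1,0,110],
  [40,216,-80,1,0.1,0,110],
  [80,216,-80,1,0.1,0,110],
  [97.5,216,-80,1,0.1,0,110],
  [97.5,216,-80,1,0.1,0,110],
])

```text
time_s: 8.05
eef_pos: [0.5372, -0.0855, 0.0297]
eef_rot: [0.021, -0.707, 0.02, 0.707]
wrist_force: [0.2, -0.2, 0.8]
opening: 0.567
```

```bash
python3 plan.py red,A,g red,A,.13 red,B,.13
```

```text
8.05 [ 0.5372 -0.0855  0.0297] 0.5668031750239677 [ 0.2 -0.2  0.8]
red,A,g world [ 0.5372 -0.087 ] move [-1.3  1.4 -0.1] [0.07 0.03 0.06]
red,A,.13 world [ 0.5372 -0.087 ] move [-100.3    1.3   -0. ] [0.07 0.03 0.06]
red,B,.13 world [0.4711 0.1971] move [ -99.9 -278.5   82.4] [-0.92  0.03  0.06]
```

Call:
step_arm([
  [-1,1.5,0,0,0,0,110],
  [-1,1.5,0,0,0,0,255],
  [-1,1.5,0,0,0,0,255],
  [-1,1.5,0,0,0,0,255],
  [-1,1.5,0,0,0,0,255],
  [-1,1.5,0,0,0,0,255],
  [-50,1.5,0,0,0,0,255],
  [-100,1.5,0,0,0,0,255],
  [-100,1.5,0,0,0,0,255],
])

```text
time_s: 9.18
eef_pos: [0.5413, -0.0898, 0.136]
eef_rot: [-0.02, 0.711, -0.022, -0.703]
wrist_force: [0.3, 0.4, -1.7]
opening: 0.278
```

```bash
python3 plan.py red,B,.13
```

```text
9.18 [ 0.5413 -0.0898  0.136 ] 0.2781910860871603 [ 0.3  0.4 -1.7]
red,B,.13 world [0.4711 0.1971] move [   4.1 -282.2   87.2] [-1.   -0.68 -0.19]
```

Call:
step_arm([
  [0,-50,15,0,0,0,255],
  [0,-100,30,0,0,0,255],
  [0,-150,45,-0.5,0,0,255],
  [0,-200,60,-1,0,0,255],
  [0,-245,72,-1,0,0,255],
  [0,-280,82.4,-1,0,0,255],
  [0,-280,82.4,-1,0,0,255],
  [0,-280,82.4,-1,0,0,255],
  [0,-280,82.4,-1,0,0,255],
])

```text
time_s: 10.3
eef_pos: [0.4725, 0.1949, 0.1302]
eef_rot: [-0.015, 0.708, -0.015, -0.706]
wrist_force: [0.5, -0.6, -1.6]
opening: 0.276
```

```bash
python3 plan.py red,B,g
```

```text
10.3 [0.4725 0.1949 0.1302] 0.27570140386179703 [ 0.5 -0.6 -1.6]
red,B,g world [0.4711 0.1971] move [99.2 -2.1  1.6] [-0.08 -0.1  -0.02]
```

Call:
step_arm([
  [45,-1,1,0,0,0,255],
  [80,-1,1,0,0,0,255],
  [98,-1,1,0,0,0,255],
  [98.5,-1,1,0,0,0,255],
  [98.5,-1,1,0,0,0,255],
  [98.5,-1,1,0,0,0,110],
  [98.5,-1,1,0,0,0,110],
  [98.5,-1,1,0,0,0,110],
  [50,-1,1,0,0,0,110],
  [0,-1,1,0,0,0,110],
])

```text
time_s: 11.55
eef_pos: [0.4707, 0.1967, 0.131]
eef_rot: [-0.015, 0.707, -0.015, -0.707]
wrist_force: [1.2, 0.4, 0.6]
opening: 0.572
```

```bash
python3 plan.py blu,A,.13
python3 - <<'E'
from bench import ctrl
from h import *
wsnap(ctrl,"w5")
wsnap(ctrl,"w5b")
E
```

```text
11.55 [0.4707 0.1967 0.131 ] 0.5719915147135121 [1.2 0.4 0.6]
blu,A,.13 world [ 0.5332 -0.1528] move [  1.1 346.6 -77.3] [ 0.97 -0.01 -0.03]
11.55 [0.4707 0.1967 0.131 ] [-2.43 -0.01 -0.03]
11.6 [0.4752 0.1977 0.1384] [-2.41 -0.65  0.1 ]
```

View pics/w5b.png

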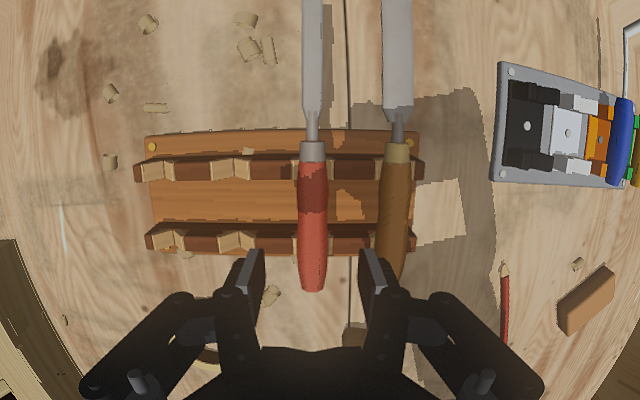

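Red is seated at px (312,220) beside brown at (395,215). Blue next.

Call:
step_arm([
  [0,58,-13,0.5,0,0,110],
  [0,116,-26,1,0,0,110],
  [0,174,-39,1,0,0,110],
  [0,232,-52,1,0,0,110],
  [0,290,-65,1,0,0,110],
  [0,347,-77,1,0,0,110],
  [0,347,-77,1,0,0,110],
  [0,347,-77,1,0,0,110],
  [0,347,-77,1,0,0,110],
])

```text
time_s: 12.78
eef_pos: [0.5333, -0.1515, 0.1302]
eef_rot: [-0.021, 0.707, -0.02, -0.706]
wrist_force: [1.1, 0.0, 0.6]
opening: 0.569
```

```bash
python3 plan.py blu,A,g
```

```text
12.78 [ 0.5333 -0.1515  0.1302] 0.569326169673245 [1.1 0.  0.6]
blu,A,g world [ 0.5332 -0.1528] move [96.2  1.4  0.1] [ 0.07 -0.07  0.04]
```

Call:
step_arm([
  [40,1,0,0,0,0,110],
  [80,1,0,0,0,0,110],
  [96,1,0,0,0,0,110],
  [96,1,0,0,0,0,110],
  [96,1,0,0,0,0,255],
  [96,1,0,0,0,0,255],
  [96,1,0,0,0,0,255],
  [96,1,0,0,0,0,255],
  [96,1,0,0,0,0,255],
])

```text
time_s: 13.9
eef_pos: [0.5353, -0.1533, 0.0366]
eef_rot: [-0.021, 0.709, -0.021, -0.705]
wrist_force: [1.4, 5.4, 1.3]
opening: 0.302
```

```bash
python3 plan.py blu,A,.13 blu,B,.13
```

```text
13.9 [ 0.5353 -0.1533  0.0366] 0.30200726440852055 [1.4 5.4 1.3]
blu,A,.13 world [ 0.5332 -0.1528] move [-93.4  -0.4   1.6] [-0.01 -0.31  0.03]
blu,B,.13 world [0.4739 0.2631] move [ -93.7 -412.1   85.6] [-1.   -0.31  0.03]
```

Call:
step_arm([
  [-48,0,0,0,0,0,255],
  [-96,0,0,0,0,0,255],
  [-96,-40,8,0,0,0,255],
  [-96,-100,20,0,0,0,255],
  [-96,-160,33,0,0,0,255],
  [-96,-220,45,-0.5,0,0,255],
  [-96,-280,57,-1,0,0,255],
  [-96,-340,69,-1,0,0,255],
  [-96,-385,79,-1,0,0,255],
  [-96,-412,84,-1,0,0,255],
])

```text
time_s: 15.15
eef_pos: [0.4742, 0.2649, 0.1321]
eef_rot: [-0.014, 0.709, -0.014, -0.705]
wrist_force: [-0.2, -0.8, -1.1]
opening: 0.3
```

Call:
step_arm([
  [0,0,0,0,0,0,255],
  [0,0,0,0,0,0,255],
  [0,0,0,0,0,0,255],
])

```text
time_s: 15.52
eef_pos: [0.4747, 0.2613, 0.1308]
eef_rot: [-0.015, 0.708, -0.015, -0.706]
wrist_force: [-0.0, 0.9, -2.0]
opening: 0.3
```

```bash
python3 plan.py blu,B,g
```

```text
15.53 [0.4747 0.2613 0.1308] 0.300270913803042 [-0.   0.9 -2. ]
blu,B,g world [0.4739 0.2631] move [96.8 -1.7  1.2] [-0.09 -0.15 -0.  ]
```

Call:
step_arm([
  [45,-1,0.5,0,0,0,255],
  [80,-1,0.5,0,0,0,255],
  [95.5,-1,0.5,0,0,0,255],
  [95.5,-1,0.5,0,0,0,255],
  [95.5,-1,0.5,0,0,0,255],
  [95.5,-1,0.5,0,0,0,110],
  [95.5,-1,0.5,0,0,0,110],
  [95.5,-1,0.5,0,0,0,110],
  [50,-1,0.5,0,0,0,110],
  [0,-1,0.5,0,0,0,110],
])

```text
time_s: 16.77
eef_pos: [0.473, 0.263, 0.1306]
eef_rot: [0.015, -0.707, 0.015, 0.707]
wrist_force: [0.5, -0.4, 0.3]
opening: 0.573
```

Call:
step_arm([
  [0,0,0,0,0,0,110],
  [0,0,0,0,0,0,110],
])

```text
time_s: 17.02
eef_pos: [0.4736, 0.2633, 0.1302]
eef_rot: [-0.015, 0.708, -0.015, -0.706]
wrist_force: [-0.6, -0.5, -0.1]
opening: 0.57
```

```bash
python3 plan.py yel,A,.13
python3 - <<'E'
from bench import ctrl
from h import *
wsnap(ctrl,"w6")
E
```

```text
17.02 [0.4736 0.2633 0.1302] 0.5696357671042587 [-0.6 -0.5 -0.1]
yel,A,.13 world [ 0.5293 -0.2187] move [ 4.000e-01  4.792e+02 -7.600e+01] [ 0.98 -0.12 -0.  ]
17.025 [0.4736 0.2633 0.1302] [-2.42 -0.12 -0.01]
```

View pics/w6.png

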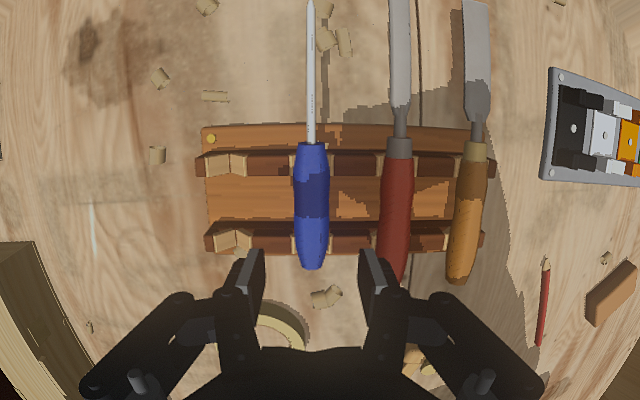

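Blue is seated at px (312,205), one place left of red. Yellow is the last.

Call:
step_arm([
  [0,60,-10,0.5,0,0,110],
  [0,120,-19,1,0,0,110],
  [0,180,-29,1,0,0,110],
  [0,240,-38,1,0,0,110],
  [0,300,-48,1,0,0,110],
  [0,360,-57,1,0,0,110],
  [0,420,-67,1,0,0,110],
  [0,479,-76,1,0,0,110],
  [0,479,-76,1,0,0,110],
  [0,479,-76,1,0,0,110],
])

```text
time_s: 18.32
eef_pos: [0.5284, -0.2176, 0.1288]
eef_rot: [0.022, -0.706, 0.021, 0.707]
wrist_force: [-0.4, 0.6, -0.5]
opening: 0.571
```

Call:
step_arm([
  [0,0,0,0,0,0,110],
  [0,0,0,0,0,0,110],
])

```text
time_s: 18.58
eef_pos: [0.5296, -0.217, 0.1304]
eef_rot: [-0.021, 0.707, -0.02, -0.706]
wrist_force: [-0.1, 0.8, 0.2]
opening: 0.569
```

```bash
python3 plan.py yel,A,g
```

```text
18.57 [ 0.5296 -0.217   0.1304] 0.5688235309946552 [-0.1  0.8  0.2]
yel,A,g world [ 0.5293 -0.2187] move [96.4  1.8  0.3] [ 0.09 -0.1   0.02]
```

Call:
step_arm([
  [40,1.5,0,0,0,0,110],
  [80,1.5,0,0,0,0,110],
  [96,1.5,0,0,0,0,110],
  [96,1.5,0,0,0,0,110],
  [96,1.5,0,0,0,0,255],
  [96,1.5,0,0,0,0,255],
  [96,1.5,0,0,0,0,255],
  [96,1.5,0,0,0,0,255],
  [96,1.5,0,0,0,0,255],
])

```text
time_s: 19.7
eef_pos: [0.5311, -0.2192, 0.0366]
eef_rot: [-0.021, 0.709, -0.021, -0.705]
wrist_force: [1.4, 6.4, 3.4]
opening: 0.297
```

```bash
python3 plan.py yel,A,.13 yel,B,.13
```

```text
19.7 [ 0.5311 -0.2192  0.0366] 0.2969958205525752 [1.4 6.4 3.4]
yel,A,.13 world [ 0.5293 -0.2187] move [-93.4  -0.4   1.4] [-0.   -0.28  0.03]
yel,B,.13 world [0.4767 0.329 ] move [ -93.5 -544.1   86.4] [-0.99 -0.28  0.03]
```

Call:
step_arm([
  [-48,0,0,0,0,0,255],
  [-96,0,0,0,0,0,255],
  [-96,-40,6,0,0,0,255],
  [-96,-100,16,0,0,0,255],
  [-96,-160,25,0,0,0,255],
  [-96,-220,34,-0.5,0,0,255],
  [-96,-280,44,-1,0,0,255],
  [-96,-340,53,-1,0,0,255],
  [-96,-400,63,-1,0,0,255],
  [-96,-450,70,-1,0,0,255],
])

```text
time_s: 20.95
eef_pos: [0.4866, 0.236, 0.1324]
eef_rot: [-0.015, 0.709, -0.014, -0.705]
wrist_force: [1.6, -1.0, -1.1]
opening: 0.302
```

Call:
step_arm([
  [0,-50,8,0,0,0,255],
  [0,-94,15,0,0,0,255],
  [0,-94,15,0,0,0,255],
  [0,-94,15,0,0,0,255],
  [0,-94,15,0,0,0,255],
])

```text
time_s: 21.58
eef_pos: [0.4759, 0.327, 0.1309]
eef_rot: [-0.015, 0.708, -0.015, -0.706]
wrist_force: [-0.3, 0.3, -0.8]
opening: 0.305
```

```bash
python3 plan.py yel,B,g
```

```text
21.57 [0.4759 0.327  0.1309] 0.30504165555981605 [-0.3  0.3 -0.8]
yel,B,g world [0.4767 0.329 ] move [96.9 -2.1 -0.5] [-0.09 -0.15  0.  ]
```

Call:
step_arm([
  [45,-1,0,0,0,0,255],
  [80,-1,0,0,0,0,255],
  [95.5,-1,0,0,0,0,255],
  [95.5,-1,0,0,0,0,255],
  [95.5,-1,0,0,0,0,255],
  [95.5,-1,0,0,0,0,110],
  [95.5,-1,0,0,0,0,110],
  [95.5,-1,0,0,0,0,110],
  [50,-1,0,0,0,0,110],
  [0,-1,0,0,0,0,110],
])

```text
time_s: 22.82
eef_pos: [0.4745, 0.3285, 0.1304]
eef_rot: [0.014, -0.707, 0.015, 0.707]
wrist_force: [0.8, 0.6, 0.1]
opening: 0.569
```

Call:
step_arm([
  [-50,30,10,0,0,0,110],
  [-100,60,20,0,0,0,110],
  [-120,100,35,0,0,0,110],
  [-120,100,35,0,0,0,110],
  [-120,100,35,0,0,0,110],
  [-120,100,35,0,0,0,110],
])

```text
time_s: 23.58
eef_pos: [0.4357, 0.2311, 0.2492]
eef_rot: [-0.015, 0.707, -0.015, -0.707]
wrist_force: [0.6, -0.3, 0.6]
opening: 0.569
```

Run:
```python
from bench import ctrl
from h import *
wsnap(ctrl,"w7");i=ctrl.camera_info("wrist");f=np.load("w7.npz");P,C=wcloud(f,i)
a=np.radians(-2.41);c=np.array([.4725,.2301])
x=(P[:,:2]-c)@[np.cos(a),np.sin(a)]*1000;y=(P[:,:2]-c)@[-np.sin(a),np.cos(a)]*1000;z=P[:,2]*1000
for n,y0 in(('yel',99),('blu',33),('red',-33),('brn',-99)):
    m=(abs(y-y0)<22)&(z>50)&(z<80)&(abs(x)<80);r=[]
    for lo in(-60,-25,0,25):
        s=m&(x>lo)&(x<lo+25);t=s&(z>np.percentile(z[s],85)) if s.any() else s;r.append((y[t].mean().round(1),z[t].mean().round(1)))
    print(n,'butt x',x[m].min().round(1),'ridge y,z',r)
```

```text
23.575 [0.4357 0.2311 0.2492] [-2.38 -0.01 -0.02]
yel butt x -49.0 ridge y,z [(np.float64(98.3), np.float64(60.3)), (np.float64(97.9), np.float64(63.8)), (np.float64(99.0), np.float64(64.1)), (np.float64(99.2), np.float64(64.2))]
blu butt x -49.7 ridge y,z [(np.float64(33.5), np.float64(60.6)), (np.float64(32.6), np.float64(63.8)), (np.float64(33.1), np.float64(64.2)), (np.float64(33.0), np.float64(64.3))]
red butt x -68.3 ridge y,z [(np.float64(-33.0), np.float64(64.6)), (np.float64(-32.3), np.float64(63.5)), (np.float64(-32.7), np.float64(62.0)), (np.float64(-32.3), np.float64(60.6))]
brn butt x -68.6 ridge y,z [(np.float64(-98.6), np.float64(64.5)), (np.float64(-98.2), np.float64(63.5)), (np.float64(-97.7), np.float64(62.1)), (np.float64(-98.3), np.float64(60.7))]
```

View pics/w7.png

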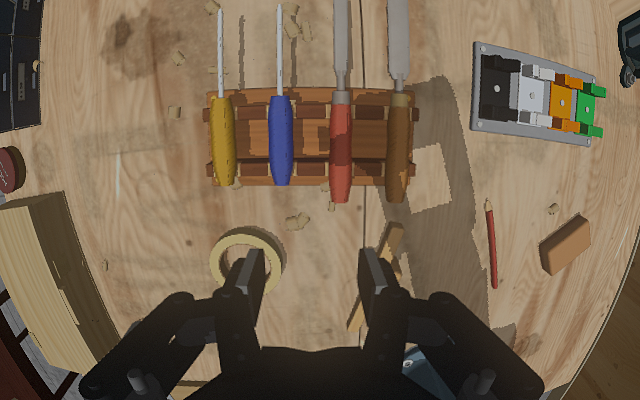

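All four are seated: yellow (222,140), blue (280,140), red (340,150) and brown (398,150). The grey rack is empty and the gripper is clear.

```bash
python3 -c "
from bench import ctrl
print(ctrl.hand_in())"
```

```text
the job is handed in; nothing more can be done
None
```

All four tools are now on the wooden rack in reverse order, and I handed the job in at about 23.6 s of the 93 s. From the robot's left they lie yellow, blue, red, brown; on the grey rack the row was brown, red, blue, yellow.

The last wrist view, measured against the rack pose I fitted from the images, showed:
- **Across the rack:** every handle line was within about 1.3 mm of its notch line.
- **Along the rack:** the butts were at x of about -49 mm (screwdrivers) and -68.5 mm (chisels), against nominal -47 and -67 mm. That is about 2 mm off, with 15 mm allowed.
- **Height and angle:** handle tops were at seated height and the tools lay straight along the rack.
- **Robot:** the gripper was open and about 0.25 m up, clear of everything.

No check failed. Just after some moves the TCP reading was briefly off by up to about 8 mm (arm still settling), so I worked from the commanded pose in those cases.

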